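# Tip the crown case back onto its base and slide it to the dispatch stop

### The arm

A 6-joint arm with a two-finger parallel gripper is mounted at the origin on a cart in front of the work surface, level with it; the furniture and walls round the work are solid. World frame = base frame: x ahead of the robot, y to its left, z up, the work surface at z = 0. Lengths are in m, angles in rad, forces in N, time in s.
With the tool pointing down it reaches from about 0.35 to 0.725 m from the base axis. Payload 4.3 kg.
Tool frame: the origin (TCP) lies midway between the tips of the shut fingers; the grasp point (between the pads) lies 19 mm behind it; z points along the fingers, y is the line along which they close (so a half turn about z gives the same grasp; the last joint's range is limited). The gripper opens to 85 mm and grips with 20 to 120 N. Pads are 22 mm wide; open, the fingers measure 114 mm over their backs; the gripper's body (76 mm by 85 mm) begins 54 mm behind the grasp point. The pads swing forward as they close: fully open they stand 13 mm farther back than shut.
Start: joints at [-1.412, 0.377, 0.081, 1.274, 0, 1.46], TCP at [0.153, -0.554, 0.231] pointing down, gripper open.
Joint ranges: [-2.72, 2.72], [-0.84, 1.66], [-1.02, 1.22], [-1.77, 2.12], [-1.37, 1.28], [-3.14, 3.14]. Speed limits (rad/s): [2.57, 2.57, 3.14, 3.14, 3.14, 3.14].

### API

Orientations are given as a unit quaternion [w, x, y, z].
In Python, from rig import state, capture, hand_in gives the robot as it stands. The module is installed in compiled form; this text tells all that it offers.
- The arm moves only by the tool servo_tool, never from a script. Its argument "motion" is a list of rows, each a list of 6 numbers: the shift along the world's x, y, z in mm, then the turn, a rotation vector about the world's x, y, z in rad. In form: [[tx, ty, tz, rx, ry, rz], ...]. A call has 1 to 20 rows; each row shifts and turns the commanded pose from where the row before left it; what a row does not reach is not made up. A row lasts 1/12 s, in which the tool goes at most 41.7 mm and 7.16 degrees, less where a joint would pass 70% of its speed; a pose out of reach is approached as far as the arm can. A call is refused whole if a number of a shift passes 41.7 or a number of a turn 0.125, either way. A call with a gripper value outside its range is refused whole. "claw" is the closure in counts, from 0 (fully open) to 255 (shut), set as the call begins (left out, the last holds). The fingers move at their own pace and stop on an object; "newtons" is the grip in N (left out, the last holds). Time passes only in rows, so rows that do not move let the fingers close. It gives the time, the measured TCP pose, the force, the opening and the grip force at its end, in the units of the state.
- state(): the state, without advancing time (a new reading comes with each control period).
- capture(name): name is "side" or "top"; returns a dict with "img" (400x640x3 uint8, red, green, blue), "range_z" (400x640 float32, m along the optical axis (not along the pixel's ray), 0 where there is no reading), "camera_matrix" (3x3 intrinsics, pixels), "R" (3x3) and "t" (3): a world point X has camera coordinates R X + t. Camera axes: x right, y down, z forward; pixel columns grow to the right and rows downward; lengths in m; the calibration is good to about 2 mm. A picture is of the moment at which its call begins.
- hand_in(): hands the job in; it is judged then, once.
The state is a dict: "time": time; "qpos": joint angles; "qvel": joint speeds; "joint_torque": joint torques, N m; "position": TCP position; "tool_rot": TCP orientation; "contact_force": force on the tool from outside, world axes, zero at the start; "moment": the same for the moment, N m; "gripper_width": finger opening in m; "finger_force": force on a finger pad.
Only numpy, scipy, OpenCV 4.12 (cv2) and the standard library are available. Lean on these libraries where they do the work, as an engineer would, in place of code of your own. Each camera call takes 0.05 s, during which the arm holds its last target. There are 200 camera calls.

### The job

The white crown case (its lid carries blue seal labels) has been left standing on its end. Push it over with the fingertips so that it comes down on its base, lid uppermost, then push it along the bench until one of its long sides lies flush against the front of the aluminium dispatch stop, with that whole side within the stop's length. Only push: never take the case between the fingers, lift it or turn it onto its lid, and leave the other things on the bench where they are.

Things in the scene. Friction and masses are not known exactly. Their poses are not given: they have to be found in the camera images.
- case: White closed case, a rigid box of 0.1 to 0.2 kg: 91 mm along its x, 106 mm along y, 66 mm along z; its long sides are the +x and -x faces. Origin at the centre of the underside of its base; z points from base to lid (blue disc on the lid's top, blue tabs on its rim). At the start it stands on an end, y vertical, z level towards the side where the lid is: 106 mm tall, 91 mm wide, 66 mm deep along z.
- case_center (a point): The middle of the case, 33 mm from the base along its z. Pushed level near its top on the lid face, towards the base side (along the case's -z), the standing case pivots on the base's bottom edge and past a lean of about 0.56 rad falls by itself onto its base, beyond that edge; pushed low it slides. Lying on its base it is 66 mm tall and slides at a few N.
- stop: Fixed aluminium angle: upright front wall 240 mm long (its y), 34 mm high, 8 mm thick, blue caps on the upper corners up to 36 mm, low flange behind. Origin on the bench at the middle of the foot of the front face; the front face is the plane x = 0; x points away from the case, z up. A case flush on a long side has its middle at x = -0.046 m in this frame.
- pot_powder: Bystander: white pot with red screw lid, 57 mm across, 55 mm tall; origin at the centre of its underside.
- jaw_model_1: Bystander: tan jaw model, 59 x 64 mm, 24 mm tall; origin at the centre of its underside.
- tweezers: Bystander: steel tweezers lying flat, 132 mm along their y, 13 mm wide, 10 mm high; origin at the middle, underneath.
- marker: Bystander: red and black marker pen lying down, 133 mm along its y, 12 mm thick; origin at the middle, underneath.
- spirit_lamp: Bystander: glass spirit lamp, 68 mm across, 72 mm tall; origin at the centre of its underside.
- mixing_bowl: Bystander: small green bowl, 67 mm across, 37 mm tall; origin at the centre of its underside.

How it is judged:
On the way, in this order (a step that is already met when the one before it is completed fails the run):
1. the case lies on its base, lid up (angle between case's own z axis and vertical below 0.08 rad and height (world z) of case_center below 0.04 m), for 0.2 s.
2. a long side of the case lies flush against the stop (all of step 1 and x of case_center in the frame of stop between -0.052 and -0.035 m and angle between the x axis of case and the x axis of stop, either way round below 0.07 rad and y of case_center in the frame of stop between -0.07 and 0.07 m), for 0.2 s.
At the end, for the whole second after the job is handed in: The case lies still on its base (within 0.08 rad of level, lid up); a long side is parallel to the stop within 0.07 rad, with the case's middle at most 52 mm in front of the stop's face (46 mm when flush) and within 70 mm of the stop's middle along its length (all of step 2 and linear speed of case below 0.01 m/s); the robot touches nothing.
It fails at once if the case is lifted off the bench (height (world z) of case_center above 0.07 m or (angle between case's own z axis and vertical below 0.15 rad and height (world z) of case_center above 0.046 m)).
It fails at once if the case is turned onto its lid (angle between case's own z axis and vertical above 2.2 rad).
It fails at once if the case is taken between the fingers (x of the grasp point in the frame of case between -0.038 and 0.038 m and y of the grasp point in the frame of case between -0.045 and 0.045 m and z of the grasp point in the frame of case between 0.008 and 0.058 m).
It fails at once if the pot, jaw model, tweezers, marker, spirit lamp or bowl is moved more than 20 mm (distance of any of pot_powder, jaw_model_1, tweezers, marker, spirit_lamp, mixing_bowl from where it was at the start of the episode above 0.02 m).
It also fails if it takes over 48 s, if anything falls off the work surface, if the arm or the gripper's body presses on something with over 40 N, if the wrist force passes 120 N, or if a joint passes its speed limit or range.

## Working session

There is one attempt and no reset: what is moved stays moved. The work goes in short steps, Python scripts to look and compute and a tool call to move; the robot and the scene stay as the last step left them, time stands still between calls to the robot, and variables do not carry over. Pictures are saved under pics/ and viewed, at most 10 in all, crops included, and the job is handed in when it is done.

Besides the shell and the picture viewer there is one more tool, called after "Emit:" as name([rows], argument=value, ...), one row to a line, values as JSON. servo_tool: Moves the arm, as the interface text tells. Its arguments: {"type":"object","properties":{"motion":{"type":"array"},"claw":{"type":"number"},"newtons":{"type":"number"}},"required":["motion"]}

```bash
mkdir -p pics
cat > h.py <<'E'
import numpy as np, cv2
from rig import state, capture, hand_in
def snap(n, tag):
    c=capture(n); np.savez(f'{tag}.npz',**c); cv2.imwrite(f'pics/{tag}.png',c['img'][:,:,::-1]); return c
def pts(c):
    K=c['camera_matrix']; d=c['range_z']; v,u=np.mgrid[:d.shape[0],:d.shape[1]]
    P=np.stack([(u-K[0,2])/K[0,0]*d,(v-K[1,2])/K[1,1]*d,d],-1)
    W=(P-c['t'])@c['R']; W[d==0]=np.nan; return W
E
python3 - <<'E'
from h import *
for n in('top','side'):
    c=snap(n,n+'0'); print(c['camera_matrix'],-c['R'].T@c['t'],c['R'])
print(state()['time'])
E
```

```text
[[383.9417246    0.         322.24707698]
 [  0.         383.9417246  202.86823389]
 [  0.           0.           1.        ]] [ 0.48743681 -0.0418038   1.1609019 ] [[-0.01124275 -0.99988626 -0.01005327]
 [-0.99727462  0.0119454  -0.07280555]
 [ 0.07291736  0.00920733 -0.99729548]]
[[469.88197041   0.         320.90623763]
 [  0.         469.88197041 198.26322419]
 [  0.           0.           1.        ]] [ 0.01402968 -1.09436941  0.57064419] [[ 0.89162766 -0.45273326  0.00571997]
 [-0.17798782 -0.36209529 -0.91499035]
 [ 0.41631773  0.81481261 -0.40343518]]
0.1
```

View pics/top0.png

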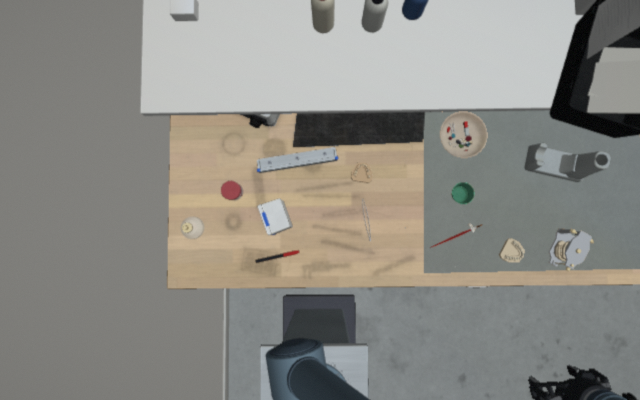

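View pics/side0.png

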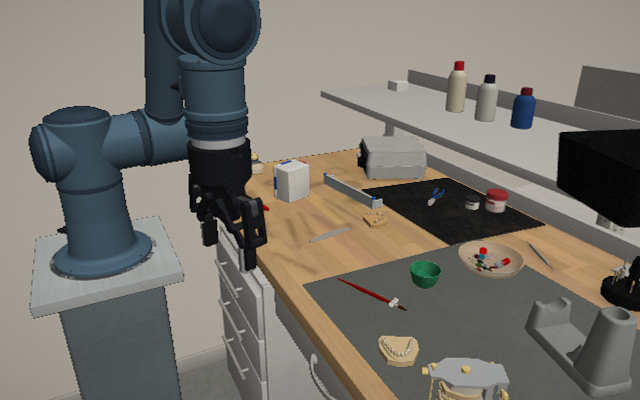

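The top view shows the standing case at about (274,217), with the lid's blue tab at (264,217) on the +y (left) side. The stop runs from (257,166) to (338,154), the marker is at (277,257), the pot at (231,190) and the lamp at (192,228). The side view agrees with this. Next I'll measure with depth and an enlarged crop.

Run:
```python
from h import *
c=dict(np.load('top0.npz')); W=pts(c)
def reg(u0,u1,v0,v1,z0,z1):
    w=W[v0:v1,u0:u1].reshape(-1,3); return w[(w[:,2]>z0)&(w[:,2]<z1)]
print('bench z',np.nanmedian(W[240:250,330:340,2]))
for n,a in dict(case=(250,300,190,245,.095,.115),stop=(250,345,140,180,.025,.045),pot=(215,245,175,205,.045,.065),lamp=(178,208,212,242,.02,.09),marker=(250,305,245,270,.006,.02),tweez=(355,378,195,245,.005,.015),jaw=(345,378,160,186,.008,.03)).items():
    w=reg(*a); r=cv2.minAreaRect((w[:,:2]*1000).astype(np.float32))
    print(n,len(w),w.min(0).round(3),w.max(0).round(3),np.median(w[:,2]).round(3),cv2.boxPoints(r).round(0).tolist())
# blue pixels near case
im=c['img'].astype(int); b=(im[...,2]>im[...,0]+60); b[:,:250]=0;b[:,345:]=0;b[:140]=0;b[245:]=0
n,l,s,ce=cv2.connectedComponentsWithStats(b.astype(np.uint8))
for i in range(1,n): print(s[i],np.nanmedian(W[l==i],0).round(3))
cv2.imwrite('pics/crop0.png',cv2.resize(c['img'][130:270,180:380,::-1],None,fx=4,fy=4,interpolation=cv2.INTER_CUBIC))
```

```text
bench z -0.0012770510429706851
case 749 [0.481 0.06  0.096] [0.58  0.146 0.112] 0.103 [[477.0, 120.0], [499.0, 57.0], [583.0, 87.0], [562.0, 149.0]]
stop 255 [ 0.667 -0.08   0.025] [0.726 0.162 0.04 ] 0.033 [[655.0, 158.0], [702.0, -80.0], [726.0, -75.0], [679.0, 162.0]]
pot 301 [0.583 0.208 0.045] [0.639 0.263 0.059] 0.053 [[572.0, 234.0], [610.0, 197.0], [649.0, 235.0], [612.0, 273.0]]
lamp 365 [0.471 0.326 0.02 ] [0.533 0.39  0.074] 0.034 [[462.0, 345.0], [517.0, 317.0], [546.0, 373.0], [490.0, 401.0]]
marker 154 [0.397 0.04  0.006] [0.432 0.168 0.017] 0.01 [[395.0, 168.0], [423.0, 40.0], [435.0, 42.0], [407.0, 170.0]]
tweez 43 [ 0.459 -0.173  0.005] [ 0.561 -0.141  0.012] 0.008 [[456.0, -145.0], [459.0, -176.0], [561.0, -164.0], [558.0, -133.0]]
jaw 321 [ 0.635 -0.183  0.008] [ 0.694 -0.119  0.023] 0.012 [[633.0, -180.0], [690.0, -187.0], [698.0, -124.0], [641.0, -117.0]]
[335 156   3   4   8] [ 0.704 -0.074  0.034]
[257 169   3   3   8] [0.67  0.158 0.035]
[262 212   7  14  48] [0.523 0.126 0.105]
```

View pics/crop0.png

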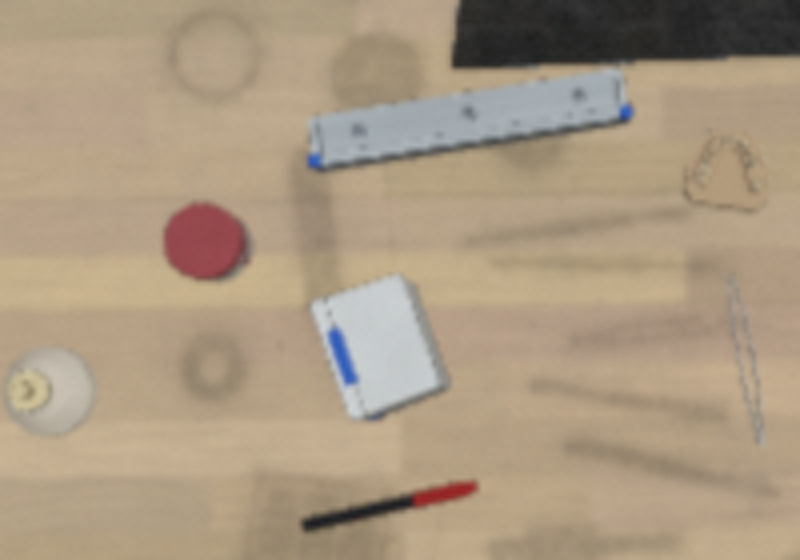

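The crop confirms it: case top face has corners at about (312,302), (403,276), (448,383) and (355,418), with the tab on the +y side. The stop's front edge runs from (315,168) to (628,120). I'll refine the stop and case angles and read the tool pose.

Run:
```python
from h import *
from scipy.spatial.transform import Rotation as R
s=state(); q=s['tool_rot']; print(s['position'],q,'\n',R.from_quat(q,scalar_first=True).as_matrix().round(3),s['gripper_width'],s['time'])
c=dict(np.load('top0.npz'))
def px(u,v,z):
    K=c['camera_matrix'];d=c['R'].T@np.array([(u-K[0,2])/K[0,0],(v-K[1,2])/K[1,1],1]);o=-c['R'].T@c['t'];return (o+d*(z-o[2])/d[2])[:2]
cr=lambda x,y,z:px(180+(x+.5)/4-.5,130+(y+.5)/4-.5,z)
a=cr(315,166,.034);b=cr(628,118,.034);print('stop',a,b,(a+b)/2,np.linalg.norm(a-b),np.arctan2(-(b-a)[0],(b-a)[1])+0)
P=np.array([cr(*p,.106) for p in((312,302),(403,276),(448,383),(355,418))]);print(P.round(3),P.mean(0),np.linalg.norm(P-np.roll(P,-1,0),axis=1))
for i,j in((3,0),(2,1)):
    d=P[j]-P[i];print('case x ang',np.arctan2(d[1],d[0]))
for i,j in((1,0),(2,3)):
    d=P[j]-P[i];print('case z ang-90',np.arctan2(-d[0],d[1]))
```

```text
[ 0.15261173 -0.55377329  0.23044171] [-9.22473502e-04  9.90980185e-01  1.34005298e-01 -4.12059164e-05] 
 [[ 0.964  0.266 -0.   ]
 [ 0.266 -0.964  0.002]
 [ 0.    -0.002 -1.   ]] 0.085166411237914 0.1
stop [0.66649191 0.15697428] [ 0.69942524 -0.07551547] [0.68295858 0.04072941] 0.23481074623890422 -3.0008739068457317
[[0.56  0.146]
 [0.578 0.083]
 [0.504 0.053]
 [0.48  0.117]] [0.53054069 0.09974773] [0.06520174 0.08017355 0.06803503 0.08537215]
case x ang 0.3542508996204333
case x ang 0.3926446583332684
case z ang-90 0.26749009211087144
case z ang-90 0.34848662029796607
```

Emit:
servo_tool([
  [28.8,27.6,0,0,0,0.117],
  [28.8,27.6,0,0,0,0.117],
  [28.8,27.6,0,0,0,0.117],
  [28.8,27.6,0,0,0,0.117],
  [28.8,27.6,0,0,0,0.117],
  [28.8,27.6,0,0,0,0.117],
  [28.8,27.6,0,0,0,0.117],
  [28.8,27.6,0,0,0,0.117],
  [28.8,27.6,0,0,0,0.117],
  [28.8,27.6,0,0,0,0.117],
  [28.8,27.6,0,0,0,0.117],
  [4,40,0,0,0,0.117],
  [4,40,0,0,0,0.117],
  [4,40,0,0,0,0.117],
  [4,40,0,0,0,0],
  [4,40,0,0,0,0],
  [4,40,0,0,0,0],
  [4,40,0,0,0,0],
  [4,40,0,0,0,0],
  [0,0,0,0,0,0],
], claw=105)

```text
time: 1.77
position: [0.5011, 0.0756, 0.231]
tool_rot: [-0.001, 0.576, 0.818, 0.001]
contact_force: [-0.6, -0.7, -0.0]
gripper_width: 0.0502
finger_force: 0.0
```

Emit:
servo_tool([
  [0,37,0,0,0,0],
  [0,37,0,0,0,0],
  [0,37,0,0,0,0],
  [0,0,-37,0,0,0],
  [0,0,-37,0,0,0],
  [0,0,-37,0,0,0],
  [0,0,-37,0,0,0],
  [0,0,0,0,0,0],
  [0,0,0,0,0,0],
])

```text
time: 2.52
position: [0.4989, 0.1792, 0.0816]
tool_rot: [-0.002, 0.579, 0.815, -0.002]
contact_force: [-0.1, 0.5, 0.6]
gripper_width: 0.0503
finger_force: 0.0
```

Run:
```python
from h import *
c=snap('side','side1'); s=state(); print(s['position'],s['qpos'],s['contact_force'])
c=c['img'][120:260,180:400,::-1]
t=snap('top','top1')['img'][150:270,170:390,::-1]
cv2.imwrite('pics/pair1.png',cv2.resize(np.vstack([c,t]),None,fx=2.2,fy=2.2,interpolation=cv2.INTER_CUBIC))
```

```text
[0.50133116 0.17983689 0.08392548] [ 2.25319995e-01  3.85530172e-01 -3.05126796e-01  8.81201557e-01
 -4.97329656e-05  1.46045030e+00] [0.01657892 0.07251502 0.43076756]
```

View pics/pair1.png

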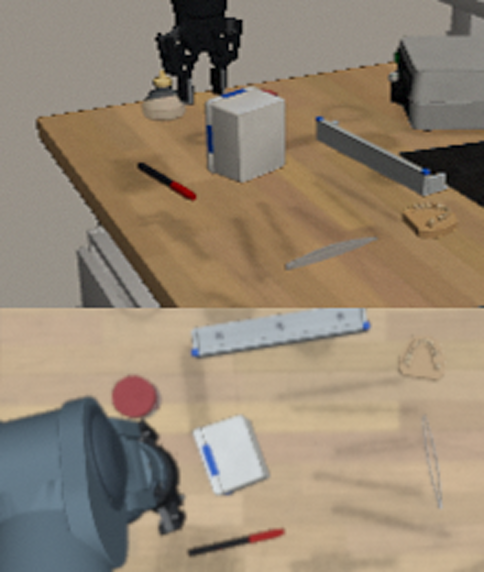

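The pair shows the tips level with the case top, on the lid side and centred. I'll start the push.

Emit:
servo_tool([
  [2.7,-7.5,0,0,0,0],
  [2.7,-7.5,0,0,0,0],
  [2.7,-7.5,0,0,0,0],
  [2.7,-7.5,0,0,0,0],
  [2,-5.65,0,0,0,0],
  [2,-5.65,0,0,0,0],
  [2,-5.65,0,0,0,0],
  [2,-5.65,0,0,0,0],
  [2,-5.65,0,0,0,0],
  [0,0,0,0,0,0],
])

```text
time: 3.45
position: [0.5228, 0.1207, 0.0833]
tool_rot: [0.0, 0.579, 0.815, -0.0]
contact_force: [0.1, 0.9, -0.6]
gripper_width: 0.0501
finger_force: 0.1
```

Run:
```python
from h import *
c=snap('side','side2'); s=state(); print(s['position'],s['contact_force'])
cv2.imwrite('pics/s2.png',cv2.resize(c['img'][120:240,200:400,::-1],None,fx=3,fy=3,interpolation=cv2.INTER_CUBIC))
```

```text
[0.52238751 0.12129541 0.08313963] [-0.58989439  0.45886397 -0.17541726]
```

View pics/s2.png

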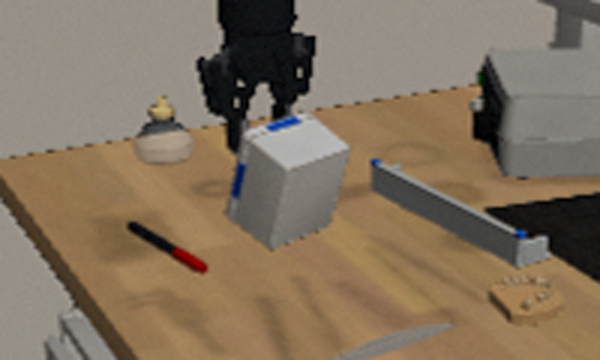

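The case is leaning about 0.3 rad and pivoting on its base edge as intended. I'll keep pushing.

Emit:
servo_tool([
  [2,-5.65,0,0,0,0],
  [2,-5.65,0,0,0,0],
  [2,-5.65,0,0,0,0],
  [2,-5.65,0,0,0,0],
  [2,-5.65,0,0,0,0],
  [0,0,0,0,0,0],
  [0,0,0,0,0,0],
  [0,0,0,0,0,0],
  [0,0,0,0,0,0],
])

```text
time: 4.25
position: [0.5322, 0.0939, 0.0833]
tool_rot: [-0.0, 0.579, 0.815, 0.0]
contact_force: [0.1, -0.1, 0.0]
gripper_width: 0.0505
finger_force: 0.0
```

Run:
```python
from h import *
c=snap('side','side3'); s=state(); print(s['position'],s['contact_force'])
cv2.imwrite('pics/s3.png',cv2.resize(c['img'][120:240,200:400,::-1],None,fx=3,fy=3,interpolation=cv2.INTER_CUBIC))
```

```text
[0.53214443 0.09391053 0.08329228] [-0.44259919 -0.34832049 -0.40952362]
```

View pics/s3.png

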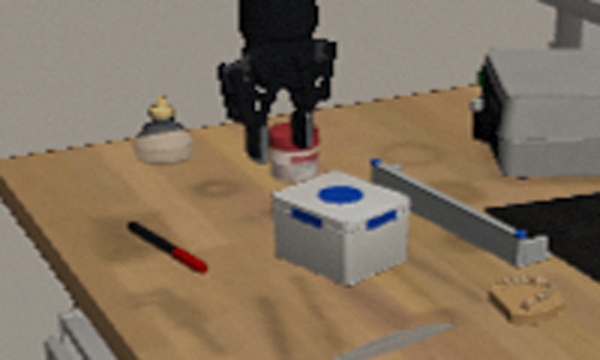

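Emit:
servo_tool([
  [0,0,35,0,0,0],
  [0,0,35,0,0,0],
  [-8.5,-7.4,20,0,0,0.114],
  [-8.5,-7.4,0,0,0,0.114],
  [-8.5,-7.4,0,0,0,0.114],
  [-8.5,-7.4,0,0,0,0.114],
  [-8.5,-7.4,0,0,0,0.114],
  [-8.5,-7.4,0,0,0,0.114],
  [-8.5,-7.4,0,0,0,0.114],
  [-8.5,-7.4,0,0,0,0.114],
  [-8.5,-7.4,0,0,0,0.114],
  [-8.5,-7.4,0,0,0,0.114],
  [-8.5,-7.4,0,0,0,0.114],
  [-8.5,-7.4,0,0,0,0.114],
  [0,0,0,0,0,0],
  [0,0,0,0,0,0],
], claw=0)

```text
time: 5.63
position: [0.4302, 0.005, 0.1734]
tool_rot: [0.0, -0.065, 0.998, 0.0]
contact_force: [0.2, -0.6, 0.3]
gripper_width: 0.0854
finger_force: 0.0
```

Run:
```python
from h import *
s=state(); print(s['position'],s['tool_rot'],s['qpos'])
c=snap('top','top4'); W=pts(c)
w=W[150:250,240:345].reshape(-1,3); w=w[(w[:,2]>.058)&(w[:,2]<.073)]
r=cv2.minAreaRect((w[:,:2]*1000).astype(np.float32)); print(len(w),np.median(w,0),r)
cv2.imwrite('pics/t4.png',cv2.resize(c['img'][140:270,200:390,::-1],None,fx=4,fy=4,interpolation=cv2.INTER_CUBIC))
```

```text
[0.43022931 0.00504192 0.17344746] [ 2.04795474e-04 -6.48623596e-02  9.97894179e-01  2.01059235e-04] [-1.36285503e-01  1.16578370e-01 -4.15561250e-01  1.03833574e+00
  4.75859425e-04 -2.66101285e-01]
1142 [0.56156723 0.01790964 0.06467964] ((561.2623291015625, 18.521495819091797), (91.4104995727539, 107.25597381591797), 18.143470764160156)
```

View pics/t4.png

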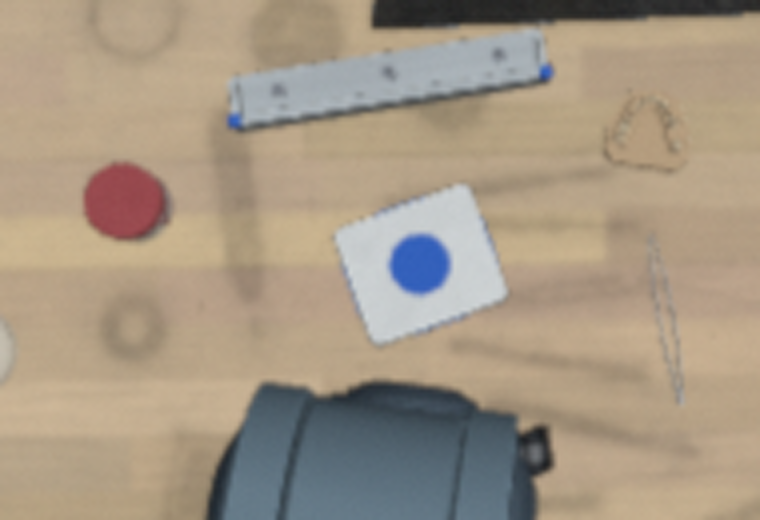

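The case is flat with the lid up, centred at (0.561, 0.018), and turned 0.317 rad against the stop's 0.14. That fits the 91x107 mm footprint at 65 mm height. I'll square the tool to the stop, part the fingers to 60 mm and go down behind the long side.

Emit:
servo_tool([
  [16,-3,0,0,0,0.01],
  [0,0,-38,0,0,0],
  [0,0,-38,0,0,0],
  [0,0,-38,0,0,0],
  [0,0,-37,0,0,0],
  [0,0,0,0,0,0],
  [0,0,0,0,0,0],
], claw=75)

```text
time: 6.27
position: [0.4443, 0.0027, 0.0211]
tool_rot: [-0.003, -0.071, 0.997, 0.001]
contact_force: [-0.1, 0.5, 0.4]
gripper_width: 0.0604
finger_force: 0.0
```

Emit:
servo_tool([
  [7.6,1.08,0,0,0,0],
  [7.6,1.08,0,0,0,0],
  [7.6,1.08,0,0,0,0],
  [7.6,1.08,0,0,0,0],
  [5,0.7,0,0,0,0],
  [5,0.7,0,0,0,0],
  [5,0.7,0,0,0,0],
  [5,0.7,0,0,0,0],
  [5,0.7,0,0,0,0],
  [5,0.7,0,0,0,0],
  [5,0.7,0,0,0,0],
  [5,0.7,0,0,0,0],
  [5,0.7,0,0,0,0],
  [5,0.7,0,0,0,0],
  [5,0.7,0,0,0,0],
  [5,0.7,0,0,0,0],
  [5,0.7,0,0,0,0],
  [5,0.7,0,0,0,0],
  [0,0,0,0,0,0],
])

```text
time: 7.85
position: [0.5484, 0.016, 0.0225]
tool_rot: [0.001, -0.072, 0.997, -0.0]
contact_force: [0.5, -0.1, -0.5]
gripper_width: 0.0603
finger_force: 0.0
```

```bash
cat > m.py <<'E'
from h import *
import sys
s=state(); print(s['time'],s['position'],s['contact_force'])
c=snap('top',sys.argv[1]); W=pts(c)
w=W[130:250,240:345].reshape(-1,3); w=w[(w[:,2]>.060)&(w[:,2]<.071)]
r=cv2.minAreaRect((w[:,:2]*1000).astype(np.float32)); print(len(w),np.median(w,0),r)
o=np.array([.685,.041]);a=.142;n=np.array([np.cos(a),np.sin(a)]);t=np.array([-n[1],n[0]])
d=np.array(r[0])/1e3-o; print('case in stop',d@n,d@t); d=s['position'][:2]-o; print('tcp in stop',d@n,d@t)
cv2.imwrite(f'pics/{sys.argv[1]}c.png',cv2.resize(c['img'][140:270,200:390,::-1],None,fx=4,fy=4,interpolation=cv2.INTER_CUBIC))
E
python3 m.py top5
```

```text
7.85 [0.5483738  0.01603259 0.02251873] [ 0.47485045 -0.08152419 -0.46618294]
29 [ 0.64275765 -0.03166803  0.06401759] ((622.4378051757812, -29.489761352539062), (89.6680679321289, 32.864166259765625), 32.425132751464844)
case in stop -0.071908443199974 -0.06092627079772344
tcp in stop -0.1387845128045865 -0.005380321084565594
```

View pics/top5c.png

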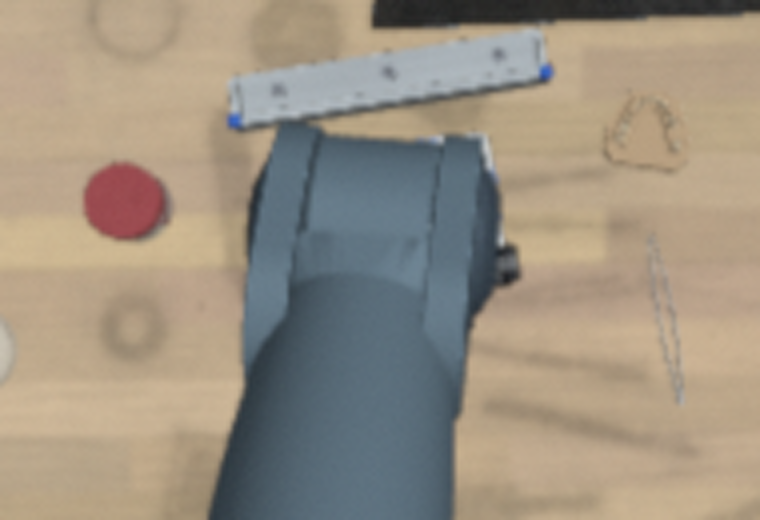

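The arm hides most of the case here, but its right edge near (490,140–240) sits where it should. There are about 37 mm left, so I'll push on and watch the force.

Emit:
servo_tool([
  [4,0.57,0,0,0,0],
  [4,0.57,0,0,0,0],
  [4,0.57,0,0,0,0],
  [4,0.57,0,0,0,0],
  [4,0.57,0,0,0,0],
  [4,0.57,0,0,0,0],
  [4,0.57,0,0,0,0],
  [2,0.28,0,0,0,0],
  [2,0.28,0,0,0,0],
  [0,0,0,0,0,0],
])

```text
time: 8.73
position: [0.5793, 0.0206, 0.0224]
tool_rot: [0.0, -0.072, 0.997, 0.0]
contact_force: [-0.3, -0.9, -0.2]
gripper_width: 0.0604
finger_force: 0.1
```

Emit:
servo_tool([
  [1,0.14,0,0,0,0],
  [1,0.14,0,0,0,0],
  [1,0.14,0,0,0,0],
  [0,0,0,0,0,0],
])

```text
time: 9.07
position: [0.582, 0.021, 0.0224]
tool_rot: [0.0, -0.072, 0.997, 0.0]
contact_force: [-1.3, -0.1, 0.8]
gripper_width: 0.0602
finger_force: 0.7
```

Emit:
servo_tool([
  [1,0.14,0,0,0,0],
  [1,0.14,0,0,0,0],
  [0,0,0,0,0,0],
])

```text
time: 9.32
position: [0.584, 0.0213, 0.0223]
tool_rot: [0.0, -0.072, 0.997, 0.0]
contact_force: [-0.9, -0.6, 1.0]
gripper_width: 0.0603
finger_force: 0.7
```

Emit:
servo_tool([
  [1,0.14,0,0,0,0],
  [1,0.14,0,0,0,0],
  [0,0,0,0,0,0],
])

```text
time: 9.57
position: [0.584, 0.0213, 0.0222]
tool_rot: [-0.002, -0.072, 0.997, -0.0]
contact_force: [-6.0, -1.9, 5.4]
gripper_width: 0.0603
finger_force: 3.1
```

Emit:
servo_tool([
  [1,0.14,0,0,0,0],
  [1,0.14,0,0,0,0],
  [0,0,0,0,0,0],
  [0,0,0,0,0,0],
  [0,0,0,0,0,0],
])

```text
time: 9.98
position: [0.584, 0.0214, 0.0222]
tool_rot: [-0.003, -0.071, 0.997, -0.0]
contact_force: [-11.4, -3.0, 9.9]
gripper_width: 0.0605
finger_force: 5.6
```

The case is firm against the stop at 11 N. I'll back straight off, rise and check.

Emit:
servo_tool([
  [-4,-0.57,0,0,0,0],
  [-8,-1.1,0,0,0,0],
  [-20,-2.8,0,0,0,0],
  [-20,-2.8,0,0,0,0],
  [-20,-2.8,15,0,0,0],
  [-20,-2.8,30,0,0,0],
  [-20,-2.8,30,0,0,0],
  [-20,-2.8,30,0,0,0],
  [-20,-2.8,30,0,0,0],
  [0,0,0,0,0,0],
  [0,0,0,0,0,0],
])

```text
time: 10.9
position: [0.4372, 0.0003, 0.1593]
tool_rot: [0.003, -0.071, 0.997, -0.0]
contact_force: [0.2, 0.3, 0.6]
gripper_width: 0.0602
finger_force: 0.0
```

```bash
python3 m.py top6
```

```text
10.9 [4.37199733e-01 2.95293573e-04 1.59270775e-01] [0.18662628 0.2913079  0.57555766]
1105 [0.64043247 0.01982345 0.06471911] ((641.6817016601562, 20.19137191772461), (91.19998168945312, 106.57673645019531), 7.517303943634033)
case in stop -0.04582720163540006 -0.014468640709982423
tcp in stop -0.2510668025034302 -0.005225507595838865
```

View pics/top6c.png

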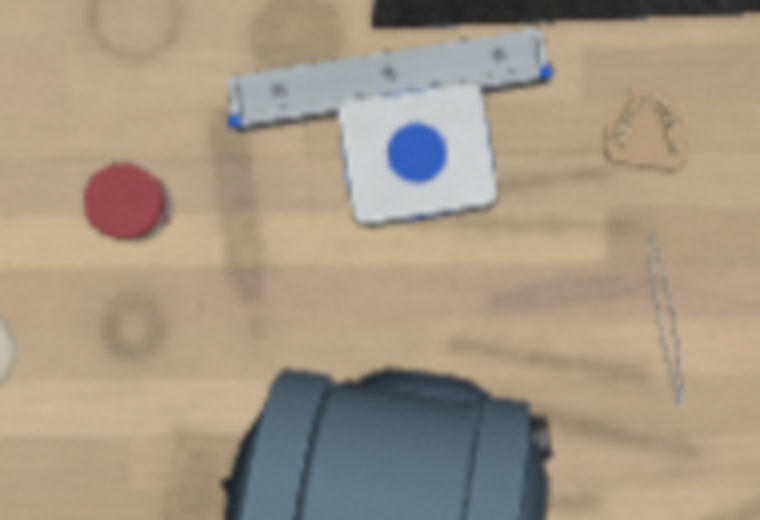

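The case's long side lies flush along the stop's front: x = -0.046 m, y = -0.014 m, angle within about 0.01 rad. The arm is clear and the pot, jaw model and tweezers haven't moved.

```bash
python3 -c "
from rig import hand_in; print(hand_in())"
```

```text
the job is handed in; nothing more can be done
None
```

I pushed the case over onto its base and slid it flush against the dispatch stop, then handed the job in. The last camera measurement had its middle about 46 mm in front of the stop's face, 14 mm off the stop's middle and within about 0.01 rad of parallel; `hand_in()` returned no verdict.

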